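Empty the parts tote and check it by weight

TASK

Lift the covered plastic tote by the post on its lid and tip it, mouth down, over the open steel tray so that the loose fittings inside slide out into the tray. Then hold it level and still in the air, well clear of tray and bench, to feel by its weight whether any fittings have hung up inside (empty it weighs 350 g, each fitting 100 g), and tip it again until it is empty. Stand the empty tote upright in the middle of its rubber mat and let go, leaving every fitting in the tray and the tools lying round about undisturbed.

Things in the scene. Friction and masses are not known exactly. Their poses are not given: they have to be found in the camera images.
- tote: Grey opaque plastic box, covered: 106 (its x) x 116 (its y) x 52 mm high, walls, floor and lid 4 mm, with a square post on the lid. Empty: 350 g in all. Origin: centre of the underside, z up. Its only opening is the mouth in its -x end. Unknown inside: some loose hex pipe fittings, 20 x 22 x 35 mm, 100 g each. It starts standing on the mat
- tote_grip (a point): point on the axis of the tote's square rubber post, 78 mm above the underside, 26 mm above the lid: grip here. The post is 22 x 22 mm, sides along the tote's x and y, centred on the lid, from 52 to 100 mm above the underside
- tote_mouth (a point): middle of the mouth's lower edge, 53 mm from the tote's centre on its -x side, 4 mm up. The mouth is 46 mm wide, 44 mm high, centred between two square shoulders of the end wall, 31 mm wide inside
- tray: open square steel tray, fixed, outside 180 x 180 mm, 42 mm high with a 6 mm wire round the rim (top at 45 mm), walls and floor 4 mm. Origin: centre of the underside, on the bench top. Fittings leave a tipped mouth at some speed and land up to 60 mm or more further on in the tip direction, so hold the mouth low and short of the tray's middle
- mat: flat black rubber mat, fixed, 150 x 150 mm, 4 mm thick. Origin: centre of its underside, on the bench top. The tote stands on it at the start and must end there
- marker: black and blue marker lying on the bench, 14 mm thick, 127 mm long along its y; bystander
- drift_punch: brass-coloured drift punch lying on the bench, 13 mm thick, 104 mm long along its y; bystander
- tape_roll: red and white roll of tape lying flat, 54 mm across, 16 mm high; bystander
- hex_key: black hex key lying on the bench, 31 x 88 x 6 mm; bystander
- tote_inside (a point): centre of the tote's inner floor, 4 mm above its underside; inside 98 x 108 x 44 mm, slick (friction about 0.2): a tilt of 45 to 55 degrees slides the fittings. Tipped straight, a fitting at the side hangs on a shoulder; tipped some 50 degrees askew of the mouth's direction, those hung on the higher shoulder slide out, those on the lower stay
- hose_end (a point): front end of the two fixed hose connectors that stick out toward the robot from the green tester behind the work, 190 to 270 mm above the bench; the tester's front stands about 50 mm behind this point, 300 mm wide. Keep the hand clear of them

How it is judged (in metres and radians):
On the way, in this order (a step that is already met when the one before it is completed fails the run):
1. the tote is tipped (more than 0.5 rad) with its mouth over the tray (angle between tote's own z axis and vertical above 0.5 rad and horizontal distance between tote_mouth and tray below 0.12 m and height (world z) of tote_mouth above 0.03 m), for 0.2 s.
2. after that it is hefted: held level (within 0.15 rad) and still in the air, its origin more than 60 mm above the bench, for half a second (angle between tote's own z axis and vertical below 0.15 rad and height (world z) of tote above 0.06 m and linear speed of tote below 0.02 m/s and angular speed of tote below 0.15 rad/s and contact force between the fingers and tote above 1 N), for 0.5 s.
At the end, for the whole second after the job is handed in: The tote stands upright (0.1 rad) and still within 35 mm of the mat's centre, pressing on the mat with only its empty weight (2.8 to 3.9 N); the tray carries all the fittings' weight (over 1.6 N) and is touched by neither tote nor robot (angle between tote's own z axis and vertical below 0.1 rad and horizontal distance between tote and mat below 0.035 m and linear speed of tote below 0.02 m/s and contact force between tote and mat between 2.8 and 3.9 N and contact force between tray and anything else above 1.6 N and contact force between tray and tote below 0.1 N and contact force between tray and the arm below 0.1 N).
It fails at once if a bystander (marker, drift punch, tape roll or hex key) is moved more than 30 mm (distance of any of marker, drift_punch, tape_roll, hex_key from where it was at the start of the episode above 0.03 m).
It also fails if it takes over 72 s, if anything falls off the work surface, if the arm or the gripper's body presses on something with over 40 N, if the wrist force passes 120 N, or if a joint passes its speed limit or range.

ROBOT

A 6-joint arm with a two-finger parallel gripper is mounted at the origin on a cart in front of the work surface, level with it; the furniture and walls round the work are solid. World frame = base frame: x ahead of the robot, y to its left, z up, the work surface at z = 0. Lengths are in m, angles in degrees, forces in N, time in s.
With the tool pointing down it reaches from about 0.4 to 0.825 m from the base axis. Payload 7 kg.
Tool frame: the origin (TCP) lies midway between the tips of the shut fingers; the grasp point (between the pads) lies 19 mm behind it; z points along the fingers, y is the direction in which the jaws open and shut (so a half turn about z gives the same grasp; the last joint's range is limited). The gripper opens to 88 mm and grips with 3 to 60 N. Pads are 19 mm wide; open, the fingers measure 130 mm over their backs; the gripper's body (78 mm by 193 mm) begins 47 mm behind the grasp point.
Start: joints at [88.012, 20.546, 0.682, 0, -70.136, -16.507], TCP at [0.214, 0.64, 0.227] pointing down, gripper open.
Joint ranges: [-176.03, 176.03], [-82.01, 121.73], [-58.28, 71.71], [-173.87, 95.51], [-174.79, -0.11], [-173.66, 173.66]. Speed limits (degrees/s): [136.94, 136.94, 172.46, 180, 180, 180].

INTERFACE

Orientations are given as [roll, pitch, yaw] about the fixed x, y, z axes, in that order (R = Rz(yaw) Ry(pitch) Rx(roll)).
In Python, from plant import ctrl, snapshot gives the robot as it stands.
- The arm moves only by the shell command python3 -m pendant 'ROWS'. ROWS is JSON, a list of rows, each a list of 7 numbers: the shift along the tool's x, y, z in m, then the turn, a rotation vector about the tool's x, y, z in rad, then the opening, from -1 (shut) to 1 (fully open), so that 0 is half open. In form: [[x, y, z, ax, ay, az, jaw], ...]. A call has 1 to 12 rows; each row is the pose to reach, as a shift and turn from the pose commanded when the call began, along the tool's axes at that moment; what a row does not reach only later rows make up. A row lasts 1/8 s, in which the tool goes at most 62.5 mm and 10.7 degrees, less where a joint would pass 70% of its speed; a pose out of reach is approached as far as the arm can. A call with a gripper value outside its range is refused whole. The fingers move at their own pace and stop on an object; the grip force is fixed at half the most. Time passes only in rows, so rows that repeat a pose let the fingers close. It gives the time, the measured TCP pose, the force and the opening at its end, in the units of the state.
- ctrl.get_obs(): the state, without advancing time (a new reading comes with each control period).
- snapshot(name): name is "scene" or "top" or "wrist"; returns a dict with "image" (400x640x3 uint8, blue, green, red), "mtx" (3x3 intrinsics, pixels), "eye" and "attitude" of the camera in the world; the wrist camera has in their place "tool_from_camera" (4x4, takes a point from camera to tool coordinates, whose origin is the TCP and whose axes are the flange's). Camera axes: x right, y up, looking along -z (the intrinsics and any distortion apply to the point x, -y, -z); pixel columns grow to the right and rows downward; lengths in m; the calibration is good to about 2 mm. A picture is of the moment at which its call begins: read the wrist's pose just before it. There is no depth.
- ctrl.close_job(): hands the job in, once; it reports no verdict.
The state is a dict: "clock": time; "joint_pos": joint angles; "qvel": joint speeds; "tau": joint torques, N m; "tool_pos": TCP position; "orientation": TCP orientation; "force": force on the tool from outside, world axes, zero at the start; "moment": the same for the moment, N m; "opening": finger opening in m.
Only numpy, scipy, OpenCV 4.12 (cv2) and the standard library are available. Lean on these libraries where they do the work, as an engineer would, in place of code of your own. Each camera call takes 0.05 s, during which the arm holds its last target.

## Working session

There is one attempt and no reset: what is moved stays moved. The work goes in short steps, Python scripts to look and compute and a shell command to move; the robot and the scene stay as the last step left them, time stands still between calls to the robot, and variables do not carry over. Pictures are saved under pics/ and viewed, and the job is handed in when it is done.

```bash
ls -la; mkdir -p pics; cat > h.py <<'E'
import numpy as np, cv2
from plant import ctrl, snapshot
from scipy.spatial.transform import Rotation as R
def att(a):
    a=np.array(a,float)
    return a
E
python3 - <<'E'
from h import *
o=ctrl.get_obs()
for k,v in o.items(): print(k,np.round(v,4))
for n in("scene","top","wrist"):
    s=snapshot(n); cv2.imwrite(f"pics/{n}0.png",s["image"])
    print(n,{k:v for k,v in s.items() if k!="image"})
E
```

```text
total 12
drwxr-xr-x  3 agent agent 4096 Dec  7 03:18 .
drwxr-xr-x 23 root  root  4096 Dec  7 03:18 ..
drwxr-xr-x  2 agent agent 4096 Dec  7 03:18 pics
clock 0.0
joint_pos [ 8.80111e+01  2.05903e+01  6.34000e-01 -1.97000e-02 -7.01352e+01
 -1.65081e+01]
qvel [-0.0384 -0.0025  0.0194  0.0223  0.0206  0.1668]
tau [-1.00000e-04 -5.82707e+01  2.93049e+01  6.99690e+00  7.10000e-03
 -1.00000e-04]
tool_pos [0.214  0.6397 0.2256]
orientation [ 1.799071e+02 -8.200000e-03 -1.850370e+01]
force [-0.3163  0.3238 -0.5392]
moment [0.038  0.0272 0.0076]
opening 0.0876
scene {'mtx': array([[477.59562902,   0.        , 317.87352341],
       [  0.        , 477.59562902, 207.46749618],
       [  0.        ,   0.        ,   1.        ]]), 'eye': array([-0.05082492, -0.67557933,  0.85318179]), 'attitude': array([ 48.88714518,  -0.31827144, -46.93440297])}
top {'mtx': array([[431.11904855,   0.        , 316.89038308],
       [  0.        , 431.11904855, 196.37500718],
       [  0.        ,   0.        ,   1.        ]]), 'eye': array([ 0.41750971, -0.12542116,  1.10269844]), 'attitude': array([  6.31206239,   0.45646516, -89.85032056])}
wrist {'mtx': array([[277.12904836,   0.        , 321.23312317],
       [  0.        , 277.12904836, 198.56765108],
       [  0.        ,   0.        ,   1.        ]]), 'tool_from_camera': array([[ 9.06777319e-04,  9.69559574e-01,  2.44853856e-01,
         6.49465341e-02],
       [ 9.99999139e-01, -6.46997718e-04, -1.14138985e-03,
         5.22586336e-04],
       [-9.48225575e-04,  2.44854680e-01, -9.69559326e-01,
        -1.58463034e-01],
       [ 0.00000000e+00,  0.00000000e+00,  0.00000000e+00,
         1.00000000e+00]])}
```

View pics/scene0.png

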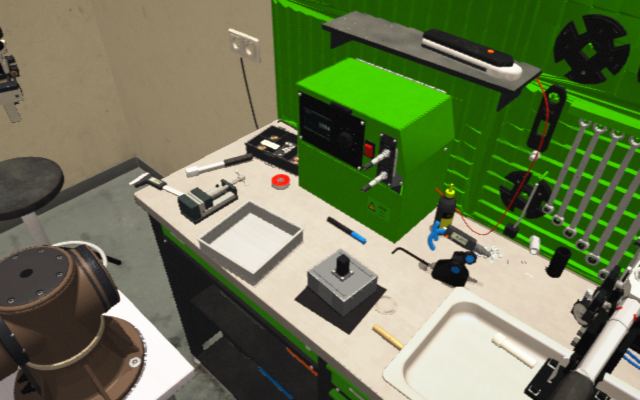

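View pics/top0.png

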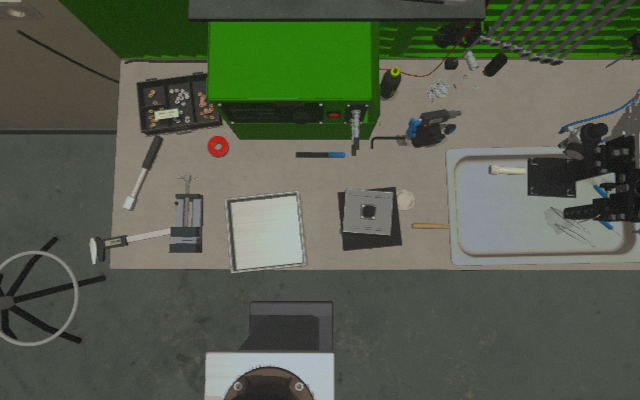

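View pics/wrist0.png

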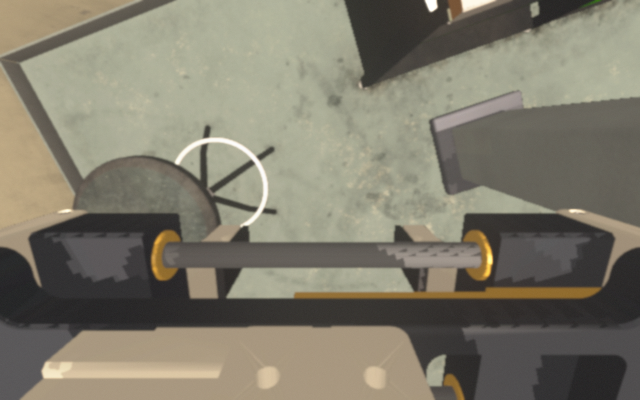

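```bash
cat > h.py <<'E'
import numpy as np, cv2
from plant import ctrl, snapshot
from scipy.spatial.transform import Rotation as R
def cam(s,obs=None):
    K=np.array(s["mtx"])
    if "eye" in s:
        return K,np.array(s["eye"]),R.from_euler("xyz",s["attitude"],degrees=True).as_matrix()
    T=np.array(s["tool_from_camera"]); Rt=R.from_euler("xyz",obs["orientation"],degrees=True).as_matrix()
    return K,np.array(obs["tool_pos"])+Rt@T[:3,3],Rt@T[:3,:3]
def ray(c,uv):
    K,e,A=c
    uv=np.atleast_2d(uv).astype(float)
    d=np.c_[(uv[:,0]-K[0,2])/K[0,0],-(uv[:,1]-K[1,2])/K[1,1],-np.ones(len(uv))]
    d=d@A.T
    return e,d/np.linalg.norm(d,axis=1)[:,None]
def onz(c,uv,z):
    e,d=ray(c,uv); t=(z-e[2])/d[:,2]
    return e+t[:,None]*d
def proj(c,P):
    K,e,A=c
    q=(np.atleast_2d(P)-e)@A
    return np.c_[K[0,0]*q[:,0]/-q[:,2]+K[0,2],K[1,1]*-q[:,1]/-q[:,2]+K[1,2]]
def tri(c1,u1,c2,u2):
    e1,d1=ray(c1,u1);e2,d2=ray(c2,u2);d1=d1[0];d2=d2[0]
    t=np.linalg.lstsq(np.c_[d1,-d2],e2-e1,rcond=None)[0]
    p=e1+t[0]*d1;q=e2+t[1]*d2
    return (p+q)/2,np.linalg.norm(p-q)
def crop(img,x0,y0,w,h,k):
    return cv2.resize(img[y0:y0+h,x0:x0+w],None,fx=k,fy=k,interpolation=cv2.INTER_CUBIC)
E
python3 - <<'E'
from h import *
a=cv2.imread("pics/scene0.png"); b=cv2.imread("pics/top0.png")
cv2.imwrite("pics/c1.png",crop(a,280,220,160,120,5))
cv2.imwrite("pics/c2.png",crop(b,320,130,160,120,5))
E
```

```text
(no output)
```

View pics/c1.png

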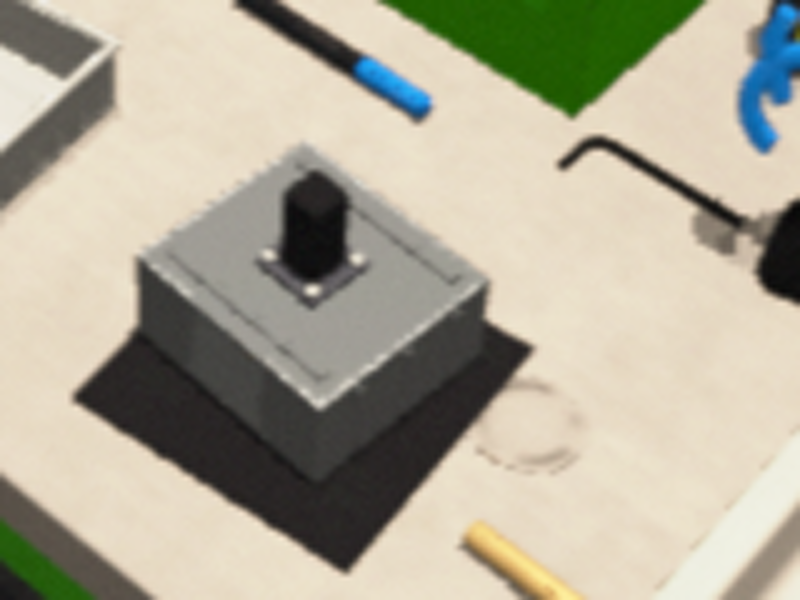

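View pics/c2.png

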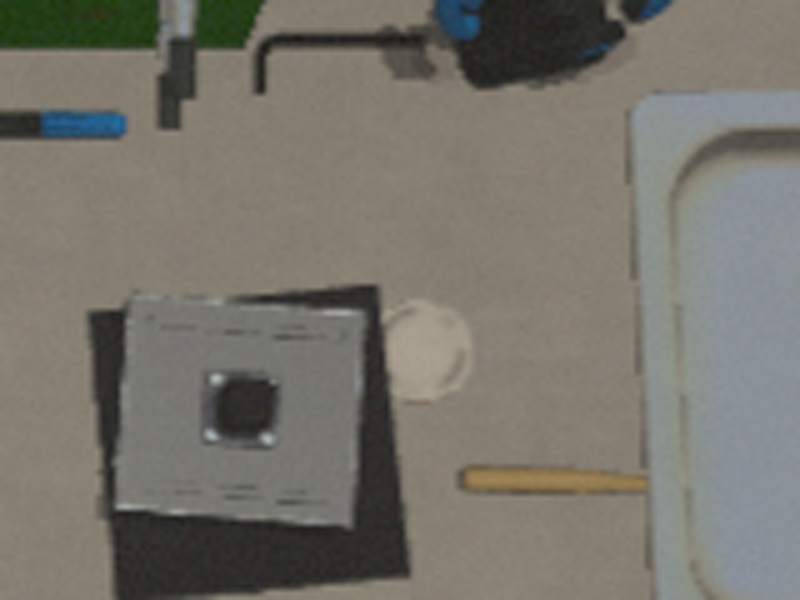

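```bash
python3 - <<'E'
from h import *
a=cv2.imread("pics/scene0.png")
c=crop(a,300,265,90,60,8).astype(float)
c=np.clip((c-30)*3,0,255).astype(np.uint8)
cv2.imwrite("pics/c3.png",c)
E
```

```text
(no output)
```

View pics/c3.png

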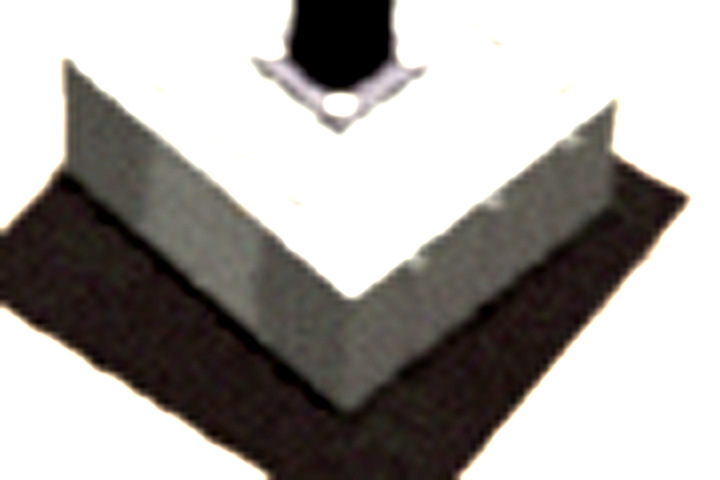

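```bash
cat > m1.py <<'E'
from h import *
T=snapshot("top");S=snapshot("scene");ct,cs=cam(T),cam(S)
def quad(img,mask,name,off):
    cs_,_=cv2.findContours(mask,cv2.RETR_EXTERNAL,cv2.CHAIN_APPROX_NONE)
    c=max(cs_,key=cv2.contourArea)
    h=cv2.convexHull(c)
    for e in np.arange(0.01,0.15,0.005):
        p=cv2.approxPolyDP(h,e*cv2.arcLength(h,True),True)
        if len(p)<=4: break
    return p[:,0,:]+np.array(off),cv2.contourArea(c)
def hsv(img): return cv2.cvtColor(img,cv2.COLOR_BGR2HSV)
for n,s,c in(("top",T,ct),("scene",S,cs)):
    im=s["image"]
    x0,y0,w,h=(330,180,75,75) if n=="top" else (290,240,105,105)
    r=im[y0:y0+h,x0:x0+w]; H=hsv(r)
    print(n,"px samples",H[::12,::12].reshape(-1,3)[:60].tolist() if 0 else "")
    # lid: low saturation bright
    m=((H[...,1]<32)&(H[...,2]>(85 if n=="top" else 115))).astype(np.uint8)*255
    m=cv2.morphologyEx(m,cv2.MORPH_OPEN,np.ones((3,3)))
    q,a=quad(im,m,n,(x0,y0)); print(n,"lid",q.tolist(),a); print(np.round(onz(c,q,0.056),4).tolist())
    cv2.imwrite(f"pics/m_{n}_lid.png",np.hstack([cv2.resize(r,None,fx=4,fy=4),cv2.cvtColor(cv2.resize(m,None,fx=4,fy=4),cv2.COLOR_GRAY2BGR)])[:600,:800])
    # post: dark within lid
    print("V range",H[...,2].min(),H[...,2].max())
E
python3 m1.py
```

```text
top px samples 
top lid [[346, 189], [392, 192], [389, 234], [343, 231]] 1992.0
[[0.5515, -0.1879, 0.056], [0.5443, -0.3002, 0.056], [0.4421, -0.2913, 0.056], [0.4491, -0.1802, 0.056]]
V range 33 180
scene px samples 
scene lid [[340, 248], [375, 274], [345, 300], [309, 272]] 1858.0
[[0.5505, -0.1897, 0.056], [0.5436, -0.2974, 0.056], [0.4446, -0.2957, 0.056], [0.4485, -0.1882, 0.056]]
V range 13 252
```

```bash
cat > m2.py <<'E'
from h import *
T=snapshot("top");S=snapshot("scene");ct,cs=cam(T),cam(S)
t=T["image"];s=S["image"]
cv2.imwrite("pics/d1.png",crop(t,215,175,110,105,6)[:600])
cv2.imwrite("pics/d2.png",crop(s,190,190,130,100,6))
E
python3 m2.py
```

```text
(no output)
```

View pics/d1.png

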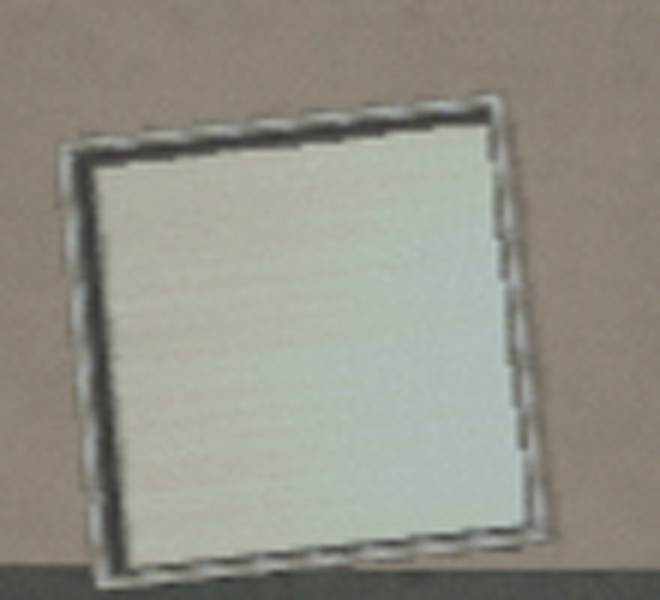

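View pics/d2.png

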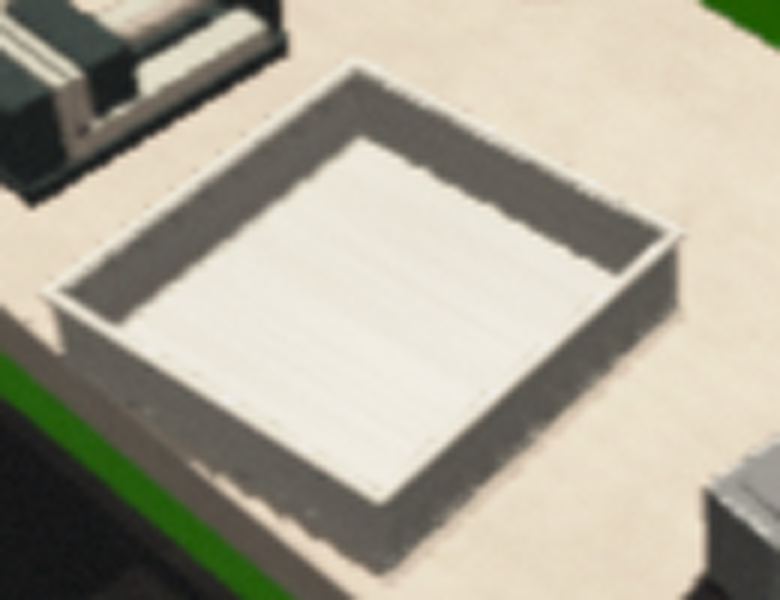

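View pics/m_top_lid.png

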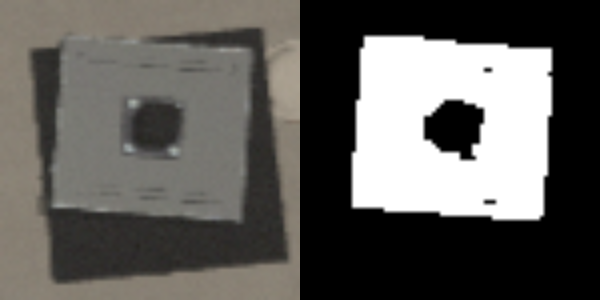

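```bash
cat > m3.py <<'E'
from h import *
T=snapshot("top");S=snapshot("scene");ct,cs=cam(T),cam(S)
def cr(p,k,o): return (np.array(p,float)+.5)/k-.5+np.array(o)
tt=cr([(66,145),(500,97),(547,540),(103,585)],6,(215,175)); ts=cr([(355,62),(680,232),(383,500),(45,290)],6,(190,190))
P=[tri(ct,a,cs,b) for a,b in zip(tt,ts)]
for p in P: print("tray",np.round(p[0],4),round(p[1],4))
print("mean",np.mean([p[0] for p in P],0)); print("top@.045",onz(ct,tt,.043).mean(0),"scene",onz(cs,ts,.043).mean(0))
mt=cr([(378,285),(410,575),(115,600),(90,312)],5,(320,130)); ms=cr([(533,347),(347,570),(72,397)],5,(280,220))
P=[tri(ct,a,cs,b) for a,b in zip(mt,ms)]
for p in P: print("mat",np.round(p[0],4),round(p[1],4))
q=onz(ct,mt,.004);print("mat top view",np.round(q,4).tolist(),q.mean(0)); q=onz(cs,ms,.004);print(np.round(q,4).tolist(),"diag mid",(q[0]+q[2])/2)
print("post",tri(ct,cr([(245,406)],5,(320,130)),cs,cr([(315,190)],5,(280,220))))
lt=np.array([[346, 189], [392, 192], [389, 234], [343, 231]]);ls=np.array([[340, 248], [375, 274], [345, 300], [309, 272]])
for a,b in zip(lt,ls): print("lid",tri(ct,a,cs,b))
def bl(img,c,lo,hi,roi,z):
    x,y,w,h=roi; m=cv2.inRange(cv2.cvtColor(img[y:y+h,x:x+w],cv2.COLOR_BGR2HSV),lo,hi)
    ys,xs=np.nonzero(m); p=onz(c,np.c_[xs+x,ys+y],z); return p.min(0)[:2].round(3),p.max(0)[:2].round(3)
t=T["image"]
print("tape",bl(t,ct,(0,120,80),(8,255,255),(195,125,40,40),.016),"marker blue",bl(t,ct,(100,120,50),(125,255,255),(290,145,60,20),.007))
print("punch",onz(ct,[(412,226),(450,227)],.006)); print("hex",onz(ct,[(372,148),(372,138),(405,137)],.004)); print("hose",onz(ct,[(354,155)],.23), "marker",onz(ct,[(295,155),(346,155)],.007))
E
python3 m3.py
```

```text
tray [0.5289 0.1096 0.041 ] 0.0008
tray [ 0.5492 -0.0699  0.0415] 0.001
tray [ 0.3689 -0.0909  0.0427] 0.0028
tray [0.3496 0.0894 0.0435] 0.0006
mean [0.44914565 0.00955459 0.04214561]
top@.045 [0.4485402  0.00986101 0.043     ] scene [0.44899989 0.00839142 0.043     ]
mat [ 0.5651 -0.3178  0.0027] 0.0009
mat [ 0.4173 -0.332   0.0014] 0.0018
mat [ 0.4043 -0.1826 -0.0025] 0.0017
mat top view [[0.5646, -0.3173, 0.004], [0.4167, -0.3309, 0.004], [0.4037, -0.1817, 0.004], [0.5504, -0.1695, 0.004]] [ 0.48386498 -0.24984071  0.004     ]
[[0.5645, -0.3187, 0.004], [0.4166, -0.3336, 0.004], [0.4015, -0.1869, 0.004]] diag mid [ 0.48298684 -0.25276076  0.004     ]
post (array([ 0.49633194, -0.23905232,  0.10196146]), np.float64(0.00458312958790785))
lid (array([ 0.55198969, -0.18822088,  0.05378994]), np.float64(0.0004399955406961596))
lid (array([ 0.54322444, -0.29899194,  0.05790422]), np.float64(0.00243015093634599))
lid (array([ 0.44391877, -0.29327106,  0.05400878]), np.float64(0.004861018075299367))
lid (array([ 0.45113623, -0.18222779,  0.04875743]), np.float64(0.004952924410601562))
tape (array([0.642, 0.113]), array([0.694, 0.167])) marker blue (array([ 0.644, -0.186]), array([ 0.654, -0.145]))
punch [[ 0.46364076 -0.35773928  0.006     ]
 [ 0.46133035 -0.45378279  0.006     ]]
hex [[ 0.66550144 -0.25895946  0.004     ]
 [ 0.69199294 -0.25926219  0.004     ]
 [ 0.69470138 -0.34498803  0.004     ]]
hose [[ 0.59979024 -0.19433277  0.23      ]] marker [[ 0.64622359 -0.05949236  0.007     ]
 [ 0.64634866 -0.1912904   0.007     ]]
```

```bash
cat > plan.py <<'E'
import sys; from h import *
# plan.py x y z roll pitch yaw : row from the present measured pose
def row(p,rpy,o=None):
    o=o or ctrl.get_obs()
    R0=R.from_euler("xyz",o["orientation"],degrees=True); R1=R.from_euler("xyz",rpy,degrees=True)
    return np.r_[R0.inv().apply(np.array(p)-o["tool_pos"]),(R0.inv()*R1).as_rotvec()]
if __name__=="__main__":
    a=list(map(float,sys.argv[1:])); r=row(a[:3],a[3:]); print(np.round(r,4).tolist(), "turn deg",np.round(np.degrees(np.linalg.norm(r[3:])),1))
E
python3 plan.py 0.42 0.2 0.25 180 0 -90
python3 - <<'E'
from h import *
T=snapshot("top");S=snapshot("scene")
cv2.imwrite("pics/e1.png",crop(T["image"],335,95,60,70,8)[:560])
cv2.imwrite("pics/e2.png",crop(S["image"],350,130,60,70,8)[:560])
E
```

```text
[0.3348, 0.352, -0.0235, 0.0002, -0.0001, 1.248] turn deg 71.5
```

View pics/e1.png

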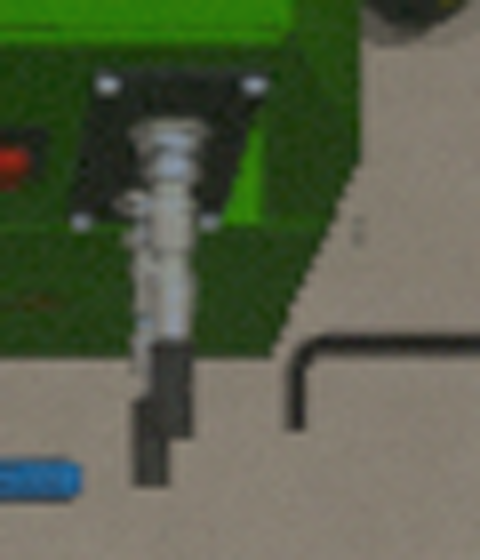

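View pics/e2.png

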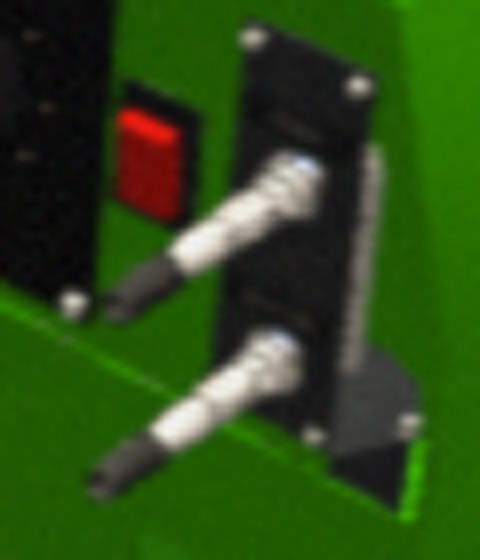

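```bash
python3 - <<'E'
from h import *
T=snapshot("top");S=snapshot("scene");ct,cs=cam(T),cam(S)
a=lambda p,o:np.array([p])/8-.4+np.array(o)
for n,p,q in(("lo/hi A",(150,482),(100,480)),("A2",(150,482),(120,303)),("B1",(175,435),(120,303)),("B2",(175,435),(100,480))):
    print(n,tri(ct,a(p,(335,95)),cs,a(q,(350,130))))
E
python3 -m pendant '[[0.04,0.04,-0.005,0,0,0.15,1],[0.1,0.1,-0.02,0,0,0.33,1],[0.15,0.15,-0.025,0,0,0.5,1],[0.2,0.2,-0.025,0,0,0.7,1],[0.24,0.25,-0.025,0,0,0.9,1],[0.28,0.29,-0.025,0,0,1.05,1],[0.32,0.33,-0.025,0,0,1.2,1],[0.335,0.352,-0.025,0,0,1.248,1],[0.335,0.352,-0.025,0,0,1.248,1]]'
python3 - <<'E'
from h import *
o=ctrl.get_obs()
for k in("clock","joint_pos","tool_pos","orientation","force"): print(k,np.round(o[k],3).tolist())
E
```

```text
lo/hi A (array([ 0.60712281, -0.19600077,  0.19977235]), np.float64(0.0018809272210298746))
A2 (array([ 0.5987575 , -0.19582937,  0.26232415]), np.float64(0.014902849009854884))
B1 (array([ 0.60648052, -0.19775823,  0.26046474]), np.float64(0.0023445759673426103))
B2 (array([ 0.61519008, -0.19818857,  0.19793699]), np.float64(0.011660343476539594))
clock: 1.78
tool_pos: [0.4209, 0.197, 0.252]
orientation: [-180.0, 0.0, -90.3]
force: [-0.4, 1.1, -0.3]
opening: 0.0877
clock 1.775
joint_pos [49.462, -0.78, -22.339, 0.007, -68.404, -49.755]
tool_pos [0.421, 0.197, 0.252]
orientation [-179.971, 0.024, -90.29]
force [-0.362, 1.071, -0.25]
```

```bash
python3 plan.py 0.40 -0.24 0.24 180 0 -184; python3 -m pendant '[[0.04,0,0,0,0,0.15,1],[0.1,0,0,0,0,0.33,1],[0.16,0,0,0,0,0.5,1],[0.22,0,0,0,0,0.68,1],[0.28,0,0.005,0,0,0.86,1],[0.33,0.005,0.01,0,0,1.04,1],[0.38,0.01,0.01,0,0,1.22,1],[0.42,0.02,0.01,0,0,1.4,1],[0.437,0.02,0.01,0,0,1.56,1],[0.437,0.02,0.01,0,0,1.64,1],[0.437,0.02,0.01,0,0,1.64,1]]'
python3 - <<'E'
from h import *
import json
o=ctrl.get_obs()
for k in("clock","joint_pos","tool_pos","orientation","force"): print(k,np.round(o[k],3).tolist())
s=snapshot("wrist"); cv2.imwrite("pics/w1.png",s["image"]); c=cam(s,o)
print(proj(c,[[0.497,-.24,.104],[0.484,-.251,.004],[.444,-.24,.03]]).round(1).tolist())
json.dump({k:np.array(v).tolist() for k,v in o.items()},open("o1.json","w"))
E
```

```text
[0.4371, 0.0187, 0.0118, -0.0001, 0.0007, 1.6355] turn deg 93.7
clock: 3.15
tool_pos: [0.4004, -0.2368, 0.2416]
orientation: [180.0, 0.0, 176.1]
force: [0.2, 0.4, -0.2]
opening: 0.0875
clock 3.15
joint_pos [-6.253, -0.293, -23.243, -0.005, -67.044, -87.668]
tool_pos [0.4, -0.237, 0.242]
orientation [179.996, 0.006, 176.077]
force [0.241, 0.357, -0.197]
[[324.5, 270.9], [316.1, 230.8], [321.5, 210.0]]
```

View pics/w1.png

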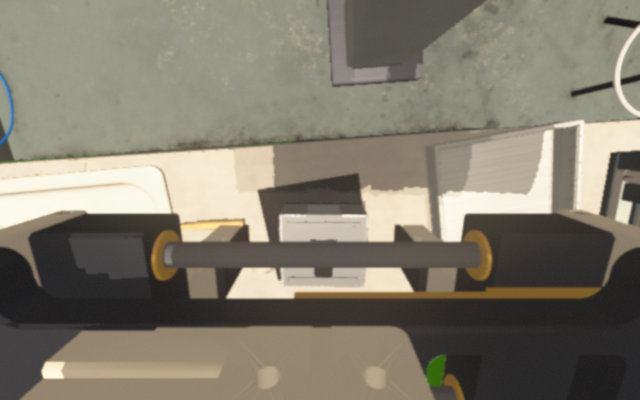

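```bash
python3 - <<'E'
from h import *
a=cv2.imread("pics/w1.png"); cv2.imwrite("pics/w1c.png",crop(a,255,165,130,70,6))
E
```

```text
(no output)
```

View pics/w1c.png

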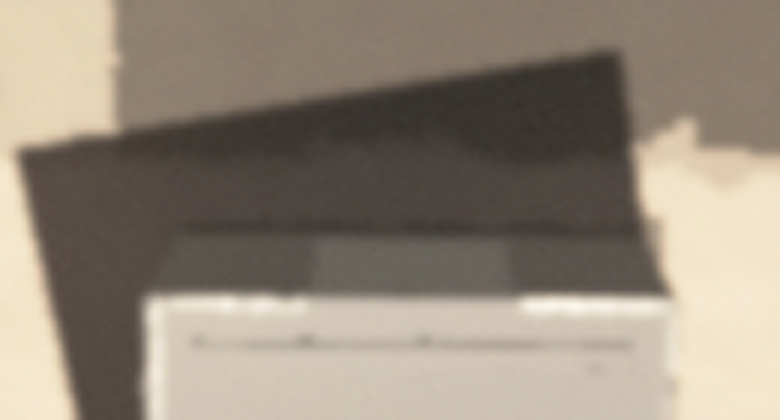

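```bash
python3 - <<'E'
from h import *
import json
o=json.load(open("o1.json")); s=snapshot("wrist"); c=cam(s,o)
a=cv2.imread("pics/w1.png"); cv2.imwrite("pics/w1d.png",crop(a,270,200,110,100,6))
print(onz(c,[((145+.5)/6-.5+255,(298+.5)/6-.5+165),((668+.5)/6-.5+255,(298.5)/6-.5+165)],.056))
mq=onz(c,[(20/6+255,150/6+165),(618/6+255,52/6+165)],.004); print(mq)
print(proj(c,[[.55,-.188,.056],[.543,-.30,.056],[.497,-.24,.104]]))
E
python3 plan.py 0.497 -0.24 0.16 180 0 176
```

```text
[[ 0.43828573 -0.29528994  0.056     ]
 [ 0.44589903 -0.18232227  0.056     ]]
[[ 0.41504864 -0.3306652   0.004     ]
 [ 0.40077678 -0.18437683  0.004     ]]
[[363.9373977  285.87905374]
 [283.28006581 286.21060544]
 [324.53528348 270.90324218]]
[-0.0966, 0.003, 0.0816, 0.0, 0.0002, 0.0033] turn deg 0.2
```

View pics/w1d.png

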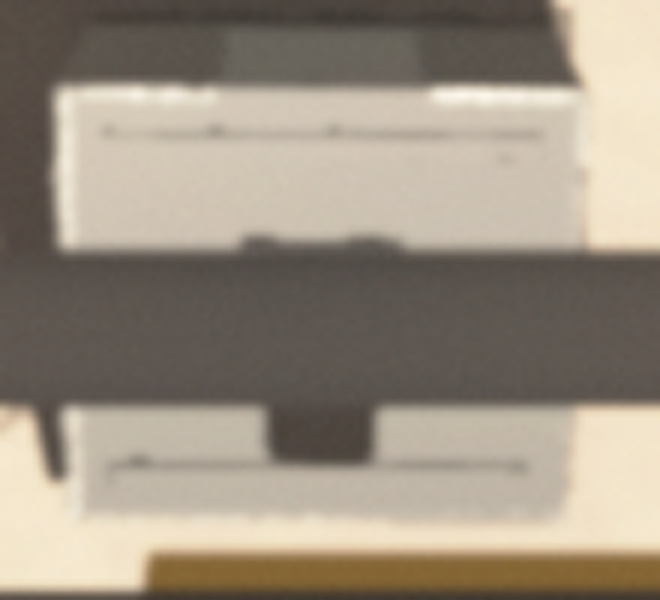

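```bash
cat > wt.py <<'E'
from h import *
F=[];M=[]
for i in range(10):
    snapshot("wrist"); o=ctrl.get_obs(); F.append(o["force"]);M.append(o["moment"])
F=np.array(F);print("F mean",F.mean(0).round(3),"sd",F.std(0).round(3),"M",np.mean(M,0).round(3),"clock",o["clock"],"J",np.round(o["joint_pos"],2).tolist(),"p",np.round(o["tool_pos"],4),np.round(o["orientation"],2),"op",round(o["opening"],4))
E
python3 -m pendant '[[-0.03,0,0.015,0,0,0,1],[-0.07,0.003,0.04,0,0,0,1],[-0.0955,0.004,0.08,0,0,0,1],[-0.0955,0.004,0.1,0,0,0,1],[-0.0955,0.004,0.12,0,0,0,1],[-0.0955,0.004,0.12,0,0,0,1]]'
python3 wt.py
python3 plan.py 0.496 -0.241 0.063 180 0 176.1
python3 - <<'E'
from h import *
for n in("scene","top"):
    s=snapshot(n); cv2.imwrite(f"pics/{n}1.png",s["image"])
E
```

```text
clock: 4.0
tool_pos: [0.495, -0.2389, 0.1202]
orientation: [180.0, -0.2, 176.2]
force: [-0.2, -0.1, 0.3]
opening: 0.0878
F mean [ 0.027 -0.116  0.068] sd [0.501 0.56  0.419] M [ 0.02  -0.161  0.009] clock 4.5 J [-5.41, 14.23, -23.22, 0.0, -52.51, -88.55] p [ 0.4958 -0.2396  0.122 ] [-1.8000e+02  4.0000e-02  1.7604e+02] op 0.0874
[-0.0002, -0.0014, 0.059, -0.0, 0.0008, -0.0011] turn deg 0.1
```

View pics/scene1.png

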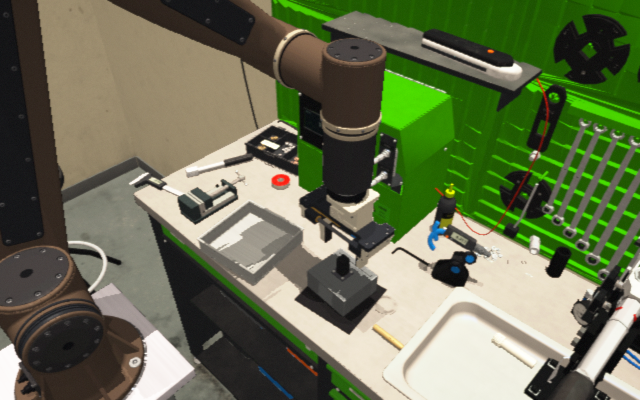

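View pics/top1.png

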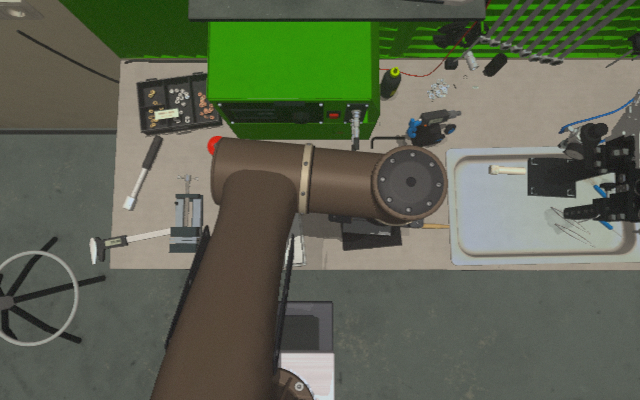

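```bash
python3 -m pendant '[[0,-0.0015,0.02,0,0,0,1],[0,-0.0015,0.04,0,0,0,1],[0,-0.0015,0.055,0,0,0,1],[0,-0.0015,0.059,0,0,0,1],[0,-0.0015,0.059,0,0,0,-1],[0,-0.0015,0.059,0,0,0,-1],[0,-0.0015,0.059,0,0,0,-1],[0,-0.0015,0.059,0,0,0,-1],[0,-0.0015,0.059,0,0,0,-1],[0,-0.0015,0.059,0,0,0,-1],[0,-0.0015,0.059,0,0,0,-1]]'; python3 - <<'E'
from h import *
from scipy.optimize import least_squares
D=[((88.012,20.546,.682),(.214,.64,.227)),((49.462,-.78,-22.339),(.421,.197,.252)),((-6.253,-.293,-23.243),(.4002,-.2369,.2417)),((-5.41,14.23,-23.22),(.4958,-.2396,.122))]
o=ctrl.get_obs(); D.append((o["joint_pos"][:3],o["tool_pos"])); print(np.round(o["joint_pos"],2).tolist(),np.round(o["tool_pos"],4),np.round(o["orientation"],2),o["force"],o["opening"])
def f(x):
    r=[]
    for J,p in D:
        J1,J2,J3=np.radians(J); q=J2-J3
        rho=x[0]+x[1]*np.sin(J2)+x[2]*np.cos(q)-x[4]*np.sin(q)*0; z=x[3]+x[1]*np.cos(J2)-x[2]*np.sin(q)
        er=np.array([np.cos(J1),np.sin(J1)]);el=np.array([np.sin(J1),-np.cos(J1)])
        P=rho*er+x[5]*el
        r+=[P[0]-p[0],P[1]-p[1],z-p[2]]
    return np.array(r)
s=least_squares(f,[0,.5,.5,0,0,.19]);print(s.x.round(4),s.fun.round(4))
E
```

```text
clock: 5.98
tool_pos: [0.4956, -0.2411, 0.0626]
orientation: [-180.0, -0.0, 176.0]
force: [-0.1, 0.6, -0.3]
opening: 0.0234
[-5.57, 18.42, -26.79, 0.0, -44.8, -88.39] [ 0.4956 -0.2411  0.0626] [-180.     -0.    176.04] [-0.14287688  0.6114263  -0.34949651] 0.02343565143299035
[-2.000e-04  6.013e-01  4.640e-01 -1.787e-01 -2.900e-03  1.918e-01] [ 0.0001  0.0002 -0.0002 -0.0002 -0.0001  0.0001  0.0003  0.      0.
 -0.0002 -0.      0.0001 -0.     -0.      0.    ]
```

```bash
python3 -m pendant '[[0,0,-0.005,0,0,0,-1],[0,0,-0.015,0,0,0,-1],[0,0,-0.03,0,0,0,-1],[0,0,-0.045,0,0,0,-1],[0,0,-0.055,0,0,0,-1],[0,0,-0.06,0,0,0,-1],[0,0,-0.06,0,0,0,-1],[0,0,-0.06,0,0,0,-1],[0,0,-0.06,0,0,0,-1]]'; python3 wt.py; python3 wt.py;python3 - <<'E'
from h import *
s=snapshot("scene"); cv2.imwrite("pics/s2.png",crop(s["image"],240,150,200,150,4))
E
```

```text
clock: 7.1
tool_pos: [0.4953, -0.241, 0.122]
orientation: [180.0, -0.1, 176.0]
force: [0.7, -0.4, -5.0]
opening: 0.0222
F mean [ 0.025 -0.015 -5.308] sd [0.567 0.411 0.395] M [ 0.007 -0.148 -0.002] clock 7.6 J [-5.57, 14.26, -23.09, 0.0, -52.65, -88.39] p [ 0.4956 -0.2411  0.1226] [-180.      0.    176.04] op 0.022
F mean [-0.067  0.142 -5.266] sd [0.258 0.364 0.362] M [ 0.023 -0.16  -0.001] clock 8.1 J [-5.57, 14.26, -23.1, 0.0, -52.65, -88.39] p [ 0.4956 -0.2411  0.1226] [-180.      0.    176.04] op 0.0217
```

View pics/s2.png

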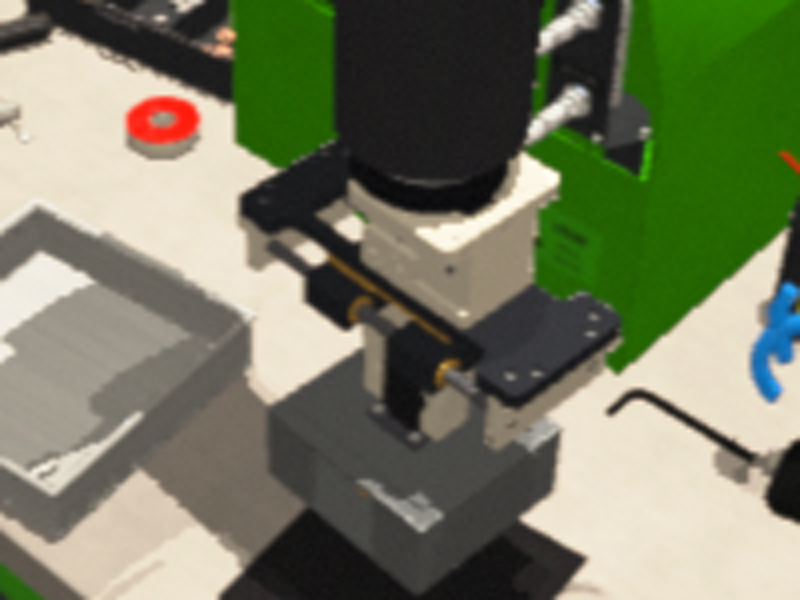

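```bash
cat > kin.py <<'E'
from h import *
from scipy.optimize import least_squares
L=0.38; S4=1
def fk(J,L=L):
    J1,J2,J3,J4,J5=np.radians(J[:5]); q=J2-J3
    er=np.array([np.cos(J1),np.sin(J1),0]);el=np.array([np.sin(J1),-np.cos(J1),0]);ez=np.array([0,0,1.])
    f=er*np.cos(q)-ez*np.sin(q)
    C=er*(.6013*np.sin(J2)+.464*np.cos(q))+ez*(L-.1787+.6013*np.cos(J2)-.464*np.sin(q))
    Rf=R.from_rotvec(f*J4*S4); b=Rf.apply(el)
    w=np.cos(-J5)*f+np.sin(-J5)*Rf.apply(-np.sin(q)*er-np.cos(q)*ez)
    return C+.1918*b+L*w,w,C,C+.1918*b
def ik(p,w,J0,L=L):
    lo=[-176,-82,-58,-173*1,-174];hi=[176,121,71,95,-.2]
    if S4<0: pass
    s=least_squares(lambda J:np.r_[(fk(J,L)[0]-p)*10,fk(J,L)[1]-w],np.clip(J0,lo,hi),bounds=(lo,hi))
    return s.x,np.abs(s.fun).max()
CT=np.array([.449,.009])
def tipped(th,az,mouth,t=np.array([0,-1.,0]),tcp_tote=(0,0,.059)):
    """tote tilted th toward t, mouth azimuth az before the tilt, mouth point at `mouth`; gives tote R, TCP, tool R"""
    ax=np.cross([0,0,1],t)
    Rt=R.from_rotvec(ax*np.radians(th))*R.from_euler("z",az+180,degrees=True)
    org=np.array(mouth)-Rt.apply([-.053,0,.004])
    Rtool=Rt*R.from_matrix(np.array([[-1,0,0],[0,1,0],[0,0,-1.]]).T)
    return Rt,org,org+Rt.apply(tcp_tote),Rtool
E
cat > chk.py <<'E'
from kin import *
for th in(25,52):
  for az in(-140,-90,-40):
    mz={-140:.095,-90:.07,-40:.095}[az]
    Rt,org,tcp,Rw=tipped(th,az,[.449,.054,mz])
    cor=np.array([[x,y,z] for x in(-.053,.053) for y in(-.058,.058) for z in(0,.052)]);cw=org+Rt.apply(cor)
    i=cw[:,2].argmin()
    w=Rw.apply([0,0,1])
    bod=tcp+Rw.apply([[x,y,-.066] for x in(-.039,.039) for y in(-.0965,.0965)])
    print(th,az,"tcp",tcp.round(3),"rpy",Rw.as_euler("xyz",degrees=True).round(1),"lowest",cw[i].round(3),"body minz",bod[:,2].min().round(3),"mouth ends",(org+Rt.apply([[-.053,-.023,.004],[-.053,.023,.004]])).round(3).tolist())
    for LL in(.33,.42):
        J,e=ik(tcp,w,[35,10,-20,40,-70],LL); _,_,C,E=fk(J,LL); print("   L",LL,J.round(1),round(e,4),"C",C.round(2),"E",E.round(2))
E
python3 chk.py
```

```text
25 -140 tcp [0.49  0.062 0.159] rpy [ 160.3   15.8 -142.7] lowest [0.486 0.015 0.073] body minz 0.177 mouth ends [[0.464, 0.038, 0.088], [0.434, 0.07, 0.102]]
   L 0.33 [ 10.9   8.7 -17.7  28.1 -61.7] 0.0 C [0.5  0.1  0.54] E [ 0.49 -0.08  0.46]
   L 0.42 [  6.3   9.9 -17.5  28.2 -62.8] 0.0 C [0.51 0.06 0.62] E [ 0.49 -0.12  0.54]
25 -90 tcp [0.449 0.079 0.142] rpy [180.  25. -90.] lowest [0.507 0.056 0.066] body minz 0.186 mouth ends [[0.472, 0.054, 0.07], [0.426, 0.054, 0.07]]
   L 0.33 [ 14.    5.9 -23.4  29.  -57.8] 0.0 C [0.45 0.11 0.52] E [ 0.45 -0.06  0.44]
   L 0.42 [  9.    7.2 -23.2  29.1 -59. ] 0.0 C [0.47 0.07 0.6 ] E [ 0.45 -0.1   0.52]
25 -40 tcp [0.408 0.062 0.159] rpy [-160.3   15.8  -37.3] lowest [0.412 0.015 0.073] body minz 0.177 mouth ends [[0.464, 0.07, 0.102], [0.434, 0.038, 0.088]]
   L 0.33 [ 13.2   0.9 -26.4  28.4 -59.9] 0.0 C [0.41 0.1  0.54] E [ 0.41 -0.08  0.46]
   L 0.42 [  7.5   2.5 -26.1  28.6 -61.2] 0.0 C [0.43 0.06 0.62] E [ 0.41 -0.12  0.54]
52 -140 tcp [0.49  0.032 0.156] rpy [ 135.6   30.4 -152.7] lowest [0.486 0.03  0.058] body minz 0.118 mouth en
[... 199 characters left out ...]
   0.54] E [ 0.49 -0.3   0.41]
52 -90 tcp [0.449 0.043 0.146] rpy [180.  52. -90.] lowest [0.507 0.057 0.068] body minz 0.156 mouth ends [[0.472, 0.054, 0.07], [0.426, 0.054, 0.07]]
   L 0.33 [-12.   17.  -15.8  51.8 -78.8] 0.0 C [ 0.55 -0.12  0.48] E [ 0.45 -0.22  0.35]
   L 0.42 [-19.   22.6 -13.9  49.  -80.8] 0.0 C [ 0.57 -0.2   0.52] E [ 0.45 -0.29  0.4 ]
52 -40 tcp [0.408 0.032 0.156] rpy [-135.6   30.4  -27.3] lowest [0.412 0.03  0.058] body minz 0.118 mouth ends [[0.464, 0.065, 0.109], [0.434, 0.043, 0.081]]
   L 0.33 [-14.2  13.7 -19.1  50.8 -80.1] 0.0 C [ 0.52 -0.13  0.48] E [ 0.41 -0.23  0.36]
   L 0.42 [-21.5  19.9 -17.1  47.8 -82. ] 0.0 C [ 0.54 -0.21  0.53] E [ 0.41 -0.3   0.41]
```

```bash
cat > chk2.py <<'E'
from kin import *
ct=cam(snapshot("top"));cs=cam(snapshot("scene"))
print("tester front top L",tri(ct,[(208,97)],cs,[(300,93)]),"front bottom R",tri(ct,[(370,138)],cs,[(396,243)]))
for ta in(-90,-115):
  t=np.array([np.cos(np.radians(ta)),np.sin(np.radians(ta)),0])
  for th,sk in((52,-50),(52,0),(52,50)):
    az=ta+sk; m=np.r_[CT-.045*t[:2],.095 if sk else .07]
    Rt,org,tcp,Rw=tipped(th,az,m,t)
    cor=np.array([[x,y,z] for x in(-.053,.053) for y in(-.058,.058) for z in(0,.052)]);cw=org+Rt.apply(cor)
    i=cw[:,2].argmin(); w=Rw.apply([0,0,1])
    print(ta,sk,"tcp",tcp.round(3),"rpy",Rw.as_euler("xyz",degrees=True).round(1),"lowest",cw[i].round(3))
    for LL in(.33,.42):
        J,e=ik(tcp,w,[35,10,-20,40,-70],LL); _,_,C,E=fk(J,LL); print("   L",LL,J.round(1),round(e,4),"C",C.round(2),"E",E.round(2))
E
python3 chk2.py
```

```text
tester front top L (array([0.70513211, 0.09212477, 0.28891742]), np.float64(0.007178546407616744)) front bottom R (array([ 0.68970222, -0.25309797,  0.01397795]), np.float64(0.0005545178914043253))
-90 -50 tcp [0.49  0.032 0.156] rpy [ 135.6   30.4 -152.7] lowest [0.486 0.03  0.058]
   L 0.33 [-12.2  19.2 -10.5  51.3 -80.7] 0.0 C [ 0.59 -0.13  0.49] E [ 0.49 -0.23  0.36]
   L 0.42 [-18.7  24.5  -8.5  48.8 -82.9] 0.0 C [ 0.6  -0.2   0.54] E [ 0.49 -0.3   0.41]
-90 0 tcp [0.449 0.043 0.146] rpy [180.  52. -90.] lowest [0.507 0.057 0.068]
   L 0.33 [-12.   17.  -15.8  51.8 -78.8] 0.0 C [ 0.55 -0.12  0.48] E [ 0.45 -0.22  0.35]
   L 0.42 [-19.   22.6 -13.9  49.  -80.8] 0.0 C [ 0.57 -0.2   0.52] E [ 0.45 -0.29  0.4 ]
-90 50 tcp [0.408 0.032 0.156] rpy [-135.6   30.4  -27.3] lowest [0.412 0.03  0.058]
   L 0.33 [-14.2  13.7 -19.1  50.8 -80.1] 0.0 C [ 0.52 -0.13  0.48] E [ 0.41 -0.23  0.36]
   L 0.42 [-21.5  19.9 -17.1  47.8 -82. ] 0.0 C [ 0.54 -0.21  0.53] E [ 0.41 -0.3   0.41]
-115 -50 tcp [0.495 0.012 0.156] rpy [ 135.6   30.4 -177.7] lowest [0.492 0.012 0.058]
   L 0.33 [-17.2  11.8 -19.5  58.9 -65.8] 0.0 C [ 0.5  -0.15  0.5 ] E [ 0.39 -0.22  0.36]
   L 0.42 [-25.9  16.1 -20.1  57.4 -69.3] 0.0 C [ 0.49 -0.24  0.54] E [ 0.36 -0.29  0.41]
-115 0 tcp [0.463 0.04  0.146] rpy [-180.   52. -115.] lowest [0.522 0.028 0.068]
   L 0.33 [-15.4   9.4 -24.1  60.5 -63.3] 0.0 C [ 0.47 -0.13  0.49] E [ 0.35 -0.2   0.35]
   L 0.42 [-24.9  14.1 -25.   58.8 -67.1] 0.0 C [ 0.46 -0.21  0.53] E [ 0.32 -0.26  0.4 ]
-115 50 tcp [0.422 0.047 0.156] rpy [-135.6   30.4  -52.3] lowest [0.424 0.044 0.058]
   L 0.33 [-16.    5.  -27.9  60.  -64. ] 0.0 C [ 0.42 -0.12  0.5 ] E [ 0.31 -0.19  0.36]
   L 0.42 [-26.4  10.3 -28.8  58.1 -68.1] 0.0 C [ 0.42 -0.21  0.54] E [ 0.28 -0.25  0.41]
```

```bash
python3 plan.py 0.519 0.064 0.17 180 0 -165; python3 -m pendant '[[0,0.01,-0.02,0,0,-0.02,-1],[0,0.032,-0.04,0,0,-0.05,-1],[0,0.066,-0.047,0,0,-0.09,-1],[0,0.104,-0.047,0,0,-0.14,-1],[0,0.142,-0.047,0,0,-0.18,-1],[-0.001,0.18,-0.047,0,0,-0.22,-1],[-0.002,0.218,-0.047,0,0,-0.26,-1],[-0.002,0.254,-0.047,0,0,-0.3,-1],[-0.002,0.282,-0.047,0,0,-0.32,-1],[-0.002,0.299,-0.047,0,0,-0.332,-1],[-0.002,0.306,-0.047,0,0,-0.332,-1],[-0.002,0.306,-0.047,0,0,-0.332,-1]]'
python3 - <<'E'
from h import *
o=ctrl.get_obs(); print(np.round(o["joint_pos"],2).tolist(),np.round(o["tool_pos"],4).tolist(),np.round(o["orientation"],2).tolist())
for n in("scene","top"):
    s=snapshot(n); cv2.imwrite(f"pics/{n}3.png",s["image"])
E
cat > tip.py <<'E'
# tip.py ta sk mz up back th...: rows (from present measured pose) with the mouth held at one point
import sys; from kin import *; from plan import row
ta,sk,mz,off=map(float,sys.argv[1:5]); o=ctrl.get_obs()
t=np.array([np.cos(np.radians(ta)),np.sin(np.radians(ta)),0])
m=np.r_[CT-off*t[:2],mz]
for th in map(float,sys.argv[5:]):
    Rt,org,tcp,Rw=tipped(th,ta+sk,m,t)
    cor=np.array([[x,y,z] for x in(-.053,.053) for y in(-.058,.058) for z in(0,.052)]);cw=org+Rt.apply(cor)
    J,e=ik(tcp,Rw.apply([0,0,1]),[0,10,-20,40,-70],.38)
    print(th,np.round(row(tcp,Rw.as_euler("xyz",degrees=True),o),4).tolist(),"low",cw[cw[:,2].argmin()].round(3),"tcp",tcp.round(3),"J",J.round(0),round(e,3))
E
python3 tip.py -115 -50 .1 .045 0 10 20 30 40 52
```

```text
[-0.0023, 0.306, -0.0474, 0.0, -0.0, -0.331] turn deg 19.0
clock: 9.75
tool_pos: [0.5187, 0.0639, 0.1695]
orientation: [-180.0, -0.0, -164.9]
force: [0.6, 1.1, -4.8]
opening: 0.022
[28.56, 8.9, -23.1, 0.0, -58.02, -103.5] [0.5187, 0.0639, 0.1695] [-179.99, -0.02, -164.95]
0.0 [-0.0007, 0.0, 0.0145, -0.0001, -0.0005, 0.0002] low [ 0.483 -0.006  0.096] tcp [0.519 0.064 0.155] J [ 28.  10. -24.   0. -56.] 0.0
10.0 [0.0058, -0.0077, 0.0094, -0.1338, -0.1127, 0.0002] low [ 0.484 -0.005  0.088] tcp [0.515 0.054 0.16 ] J [ 22.   6. -25.   9. -52.] 0.0
20.0 [0.0127, -0.016, 0.0061, -0.2675, -0.2249, 0.0001] low [ 0.485 -0.003  0.081] tcp [0.51  0.045 0.163] J [ 14.   5. -24.  20. -50.] 0.0
30.0 [0.0199, -0.0246, 0.0048, -0.4012, -0.3371, 0.0001] low [0.486 0.001 0.074] tcp [0.506 0.034 0.165] J [  3.   5. -22.  34. -53.] 0.0
40.0 [0.0272, -0.0332, 0.0054, -0.5349, -0.4493, 0.0001] low [0.489 0.006 0.068] tcp [0.501 0.024 0.164] J [ -9.   8. -21.  46. -59.] 0.0
52.0 [0.0356, -0.0432, 0.0088, -0.6953, -0.5839, 0.0001] low [0.492 0.012 0.063] tcp [0.495 0.012 0.161] J [-22.  14. -20.  58. -68.] 0.0
```

View pics/scene3.png

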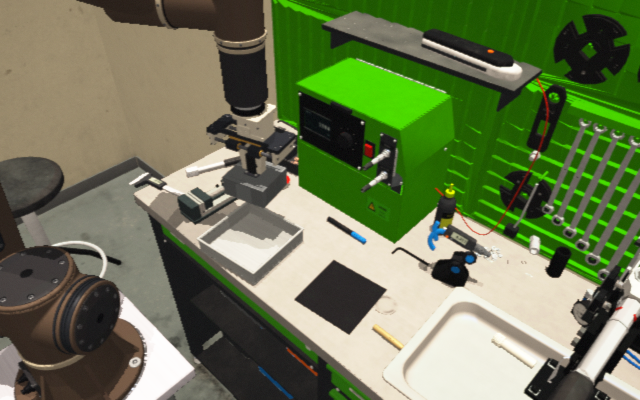

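View pics/top3.png

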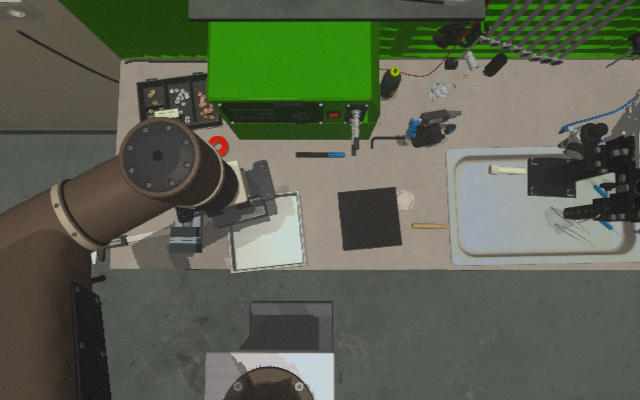

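```bash
python3 -m pendant '[[0.003,-0.004,0.018,-0.067,-0.056,0,-1],[0.009,-0.012,0.018,-0.2,-0.168,0,-1],[0.016,-0.02,0.016,-0.334,-0.28,0,-1],[0.024,-0.029,0.015,-0.468,-0.393,0,-1],[0.03,-0.036,0.016,-0.582,-0.489,0,-1],[0.0356,-0.043,0.019,-0.695,-0.584,0,-1],[0.0356,-0.043,0.019,-0.695,-0.584,0,-1],[0.0356,-0.043,0.019,-0.695,-0.584,0,-1],[0.0356,-0.043,0.019,-0.695,-0.584,0,-1],[0.0356,-0.043,0.019,-0.695,-0.584,0,-1],[0.0356,-0.043,0.019,-0.695,-0.584,0,-1],[0.0356,-0.043,0.019,-0.695,-0.584,0,-1]]'
python3 wt.py
python3 - <<'E'
from h import *
for n in("scene","top"):
    s=snapshot(n); cv2.imwrite(f"pics/{n}4.png",crop(s["image"],120,80,240,200,3) if n=="scene" else s["image"])
E
```

```text
clock: 11.35
tool_pos: [0.4955, 0.014, 0.1508]
orientation: [135.6, 30.5, -177.5]
force: [0.0, -1.2, -5.2]
opening: 0.0215
F mean [-0.092 -0.05  -5.314] sd [0.449 0.384 0.378] M [-3.866  1.721  0.017] clock 11.85 J [-21.93, 14.48, -20.16, -58.49, -67.38, -22.83] p [0.4956 0.0131 0.1505] [ 135.57   30.46 -177.65] op 0.0215
```

View pics/scene4.png

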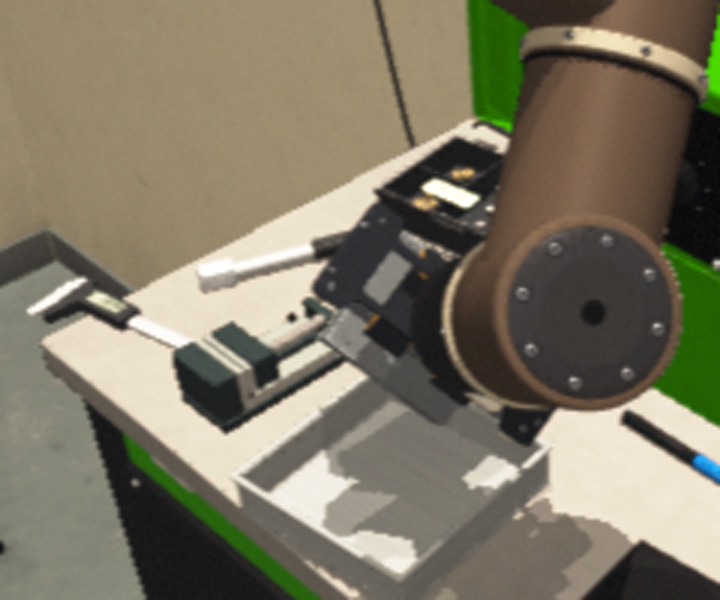

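View pics/top4.png

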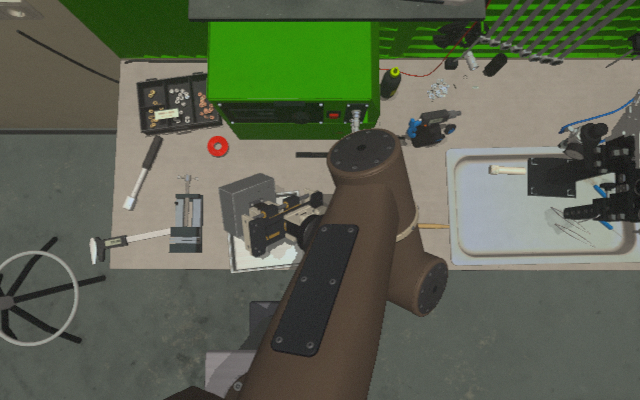

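```bash
for s in -30 -10 10 20 30 40 50; do echo $s; python3 tip.py -115 $s .09 .045 52; done; python3 - <<'E'
from h import *
s=snapshot("top"); cv2.imwrite("pics/mt.png",crop(s["image"],330,180,80,80,7))
c=cam(s)
x0,y0=330,178; H=cv2.cvtColor(s["image"][y0:y0+80,x0:x0+80],cv2.COLOR_BGR2HSV)
m=(H[...,2]<60).astype(np.uint8); n,l,st,ce=cv2.connectedComponentsWithStats(m); i=1+st[1:,4].argmax()
print(st[i],onz(c,[ce[i]+[x0,y0]],.004), onz(c,cv2.boxPoints(cv2.minAreaRect(cv2.findContours((l==i).astype(np.uint8),0,1)[0][0]))+[x0,y0],.004).round(4).tolist())
E
```

```text
-30
52.0 [0.0033, 0.0177, -0.0008, 0.0002, 0.0001, -0.3484] low [0.507 0.015 0.065] tcp [0.486 0.025 0.16 ] J [-21.  12. -21.  59. -67.] 0.0
-10
52.0 [0.0125, 0.0337, -0.0008, 0.0002, 0.0001, -0.6974] low [0.518 0.023 0.08 ] tcp [0.472 0.036 0.165] J [-21.  11. -23.  59. -67.] 0.0
10
52.0 [0.0266, 0.0455, -0.0008, 0.0002, 0.0002, -1.0465] low [0.415 0.071 0.08 ] tcp [0.455 0.044 0.165] J [-20.   9. -25.  59. -67.] 0.0
20
52.0 [0.035, 0.0494, -0.0008, 0.0002, 0.0002, -1.221] low [0.415 0.065 0.072] tcp [0.446 0.046 0.163] J [-21.   9. -26.  59. -66.] 0.0
30
52.0 [0.0439, 0.0518, -0.0008, 0.0001, 0.0002, -1.3956] low [0.416 0.058 0.065] tcp [0.438 0.047 0.16 ] J [-21.   8. -27.  59. -66.] 0.0
40
52.0 [0.0531, 0.0527, -0.0008, 0.0001, 0.0002, -1.5701] low [0.419 0.051 0.058] tcp [0.429 0.048 0.156] J [-21.   8. -28.  59. -66.] 0.0
50
52.0 [0.0623, 0.0519, -0.0008, 0.0001, 0.0002, -1.7446] low [0.424 0.044 0.053] tcp [0.422 0.047 0.151] J [-22.   8. -29.  59. -66.] 0.0
[  0  46  29  34 822] [[ 0.42823737 -0.18006091  0.004     ]] [[0.4683, -0.1499, 0.004], [0.4685, -0.2211, 0.004], [0.3853, -0.2205, 0.004], [0.3851, -0.1498, 0.004]]
```

```bash
python3 -m pendant '[[0.001,0.009,0,0,0,-0.17,-1],[0.0033,0.0177,0,0,0,-0.348,-1],[0.0075,0.0265,0,0,0,-0.523,-1],[0.0125,0.0337,0,0,0,-0.697,-1],[0.019,0.04,0,0,0,-0.872,-1],[0.0266,0.0455,0,0,0,-1.046,-1],[0.035,0.0494,0,0,0,-1.221,-1],[0.0439,0.0518,0,0,0,-1.396,-1],[0.053,0.0527,0,0,0,-1.57,-1],[0.0623,0.052,0,0,0,-1.745,-1],[0.0623,0.052,0,0,0,-1.745,-1],[0.0623,0.052,0,0,0,-1.745,-1]]'
python3 wt.py
python3 - <<'E'
from h import *
for n in("scene","top"):
    s=snapshot(n); cv2.imwrite(f"pics/{n}5.png",crop(s["image"],120,80,240,200,3) if n=="scene" else s["image"])
c=cam(s); im=cv2.imread("pics/top3.png")
x0,y0=330,178; H=cv2.cvtColor(im[y0:y0+80,x0:x0+80],cv2.COLOR_BGR2HSV)
m=(H[...,2]<60).astype(np.uint8); n,l,st,ce=cv2.connectedComponentsWithStats(m); i=1+st[1:,4].argmax()
print("mat",st[i],onz(c,[ce[i]+[x0,y0]],.004))
E
```

```text
clock: 13.5
tool_pos: [0.4225, 0.0473, 0.1508]
orientation: [-135.6, 30.6, -52.5]
force: [0.3, -0.5, -3.8]
opening: 0.0217
F mean [-0.276 -0.234 -3.286] sd [0.347 0.61  0.218] M [-3.333  1.565 -0.02 ] clock 14.0 J [-21.69, 8.3, -28.73, -59.46, -66.0, 79.26] p [0.422  0.0474 0.1504] [-135.55   30.43  -52.29] op 0.0214
mat [   8    9   63   63 3298] [[ 0.48313459 -0.24966642  0.004     ]]
```

View pics/scene5.png

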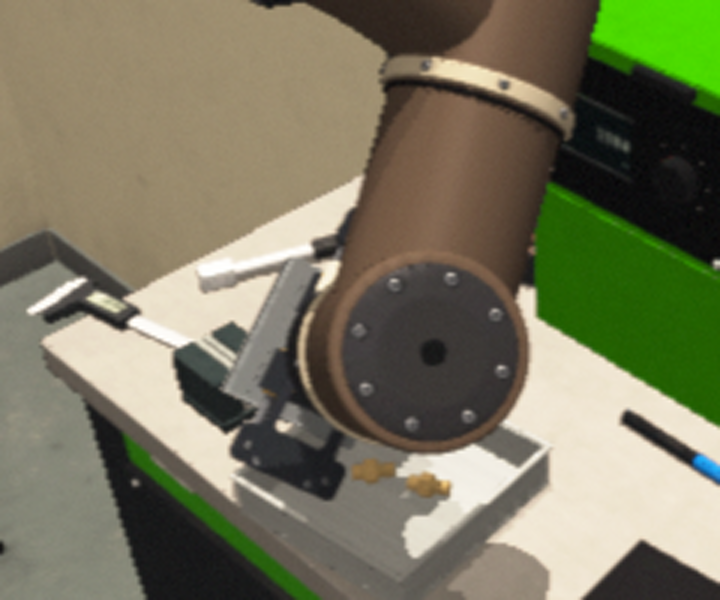

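```bash
for a in "30 .13" "0 .17"; do set -- $a; python3 tip.py -115 50 $2 .045 $1; done
```

```text
30.0 [-0.0317, -0.038, -0.0086, -0.2942, 0.2471, 0.0004] low [0.419 0.032 0.104] tcp [0.432 0.069 0.195] J [ 10.  -6. -29.  31. -52.] 0.0
0.0 [-0.0597, -0.0715, -0.002, -0.6953, 0.5835, 0.0005] low [0.521 0.074 0.166] tcp [0.446 0.098 0.225] J [ 37.  -1. -26.   0. -65.] 0.0
```

```bash
python3 -m pendant '[[-0.012,-0.014,-0.006,-0.06,0.05,0,-1],[-0.022,-0.026,-0.009,-0.17,0.142,0,-1],[-0.0317,-0.038,-0.009,-0.294,0.247,0,-1],[-0.041,-0.049,-0.007,-0.42,0.353,0,-1],[-0.05,-0.06,-0.005,-0.55,0.462,0,-1],[-0.057,-0.069,-0.002,-0.65,0.546,0,-1],[-0.06,-0.0715,-0.002,-0.695,0.5835,0,-1],[-0.06,-0.0715,-0.002,-0.695,0.5835,0,-1],[-0.06,-0.0715,-0.002,-0.695,0.5835,0,-1],[-0.06,-0.0715,-0.002,-0.695,0.5835,0,-1]]'
python3 wt.py; python3 wt.py
python3 - <<'E'
from h import *
for n in("scene","top"):
    s=snapshot(n); cv2.imwrite(f"pics/{n}6.png",crop(s["image"],120,80,240,200,3) if n=="scene" else s["image"])
E
python3 plan.py .45 -.1 .17 180 0 -120
python3 plan.py .483 -.25 .12 180 0 -180
```

```text
clock: 15.35
tool_pos: [0.4451, 0.0972, 0.2251]
orientation: [-179.9, 0.1, -65.1]
force: [-0.3, -0.7, -4.0]
opening: 0.0218
F mean [ 1.340e-01  2.000e-03 -3.439e+00] sd [0.37  0.476 0.397] M [ 0.061 -0.03  -0.007] clock 15.85 J [37.28, -0.57, -25.75, 0.02, -64.79, -12.27] p [0.4455 0.098  0.2252] [-1.7997e+02 -1.0000e-02 -6.4980e+01] op 0.022
F mean [ 0.069  0.128 -3.222] sd [0.488 0.34  0.453] M [ 0.051 -0.034 -0.018] clock 16.35 J [37.3, -0.56, -25.74, 0.02, -64.79, -12.28] p [0.4455 0.0981 0.2251] [-1.7997e+02 -1.0000e-02 -6.4970e+01] op 0.0218
[0.1814, 0.0797, 0.0551, -0.0006, 0.0001, 0.9604] turn deg 55.0
[0.3312, 0.1133, 0.1051, -0.0006, 0.0004, 2.0076] turn deg 115.0
```

View pics/scene6.png

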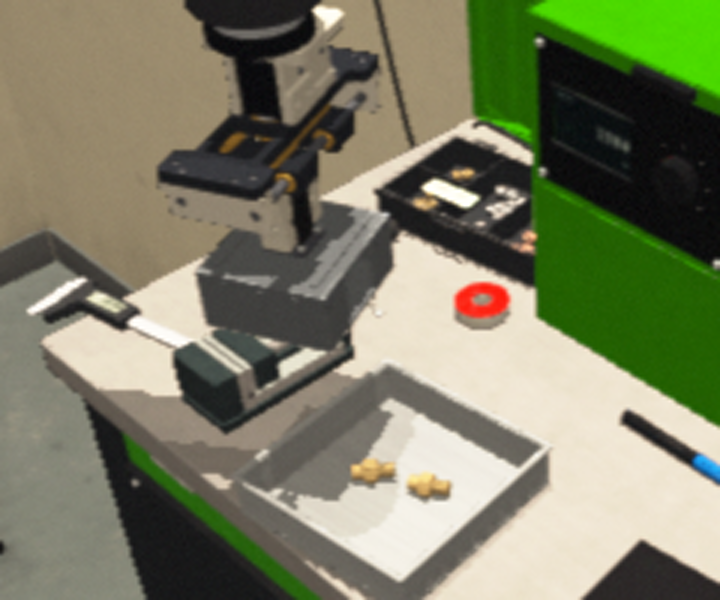

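```bash
python3 -m pendant '[[0.015,0.007,0,0,0,0.1,-1],[0.045,0.02,0.005,0,0,0.26,-1],[0.08,0.036,0.01,0,0,0.43,-1],[0.115,0.052,0.015,0,0,0.6,-1],[0.15,0.067,0.02,0,0,0.77,-1],[0.185,0.08,0.03,0,0,0.94,-1],[0.22,0.09,0.04,0,0,1.11,-1],[0.255,0.098,0.05,0,0,1.28,-1],[0.285,0.104,0.065,0,0,1.45,-1],[0.31,0.11,0.08,0,0,1.62,-1],[0.326,0.112,0.095,0,0,1.79,-1],[0.331,0.113,0.105,0,0,1.93,-1]]'; python3 plan.py .483 -.25 .12 180 0 -180; python3 plan.py .483 -.25 .064 180 0 -180
```

```text
clock: 17.95
tool_pos: [0.4831, -0.2506, 0.1191]
orientation: [180.0, -0.0, -175.9]
force: [0.4, 0.6, -2.8]
opening: 0.0219
[0.0001, 0.0007, -0.0009, 0.0001, -0.0005, 0.0713] turn deg 4.1
[0.0001, 0.0006, 0.0551, 0.0001, -0.0005, 0.0713] turn deg 4.1
```

Look at the tote and the mat before setting it down.

```bash
python3 - <<'E'
from h import *
s=snapshot("scene"); cv2.imwrite("pics/s7.png",crop(s["image"],240,180,190,150,4))
E
```

```text
(no output)
```

View pics/s7.png

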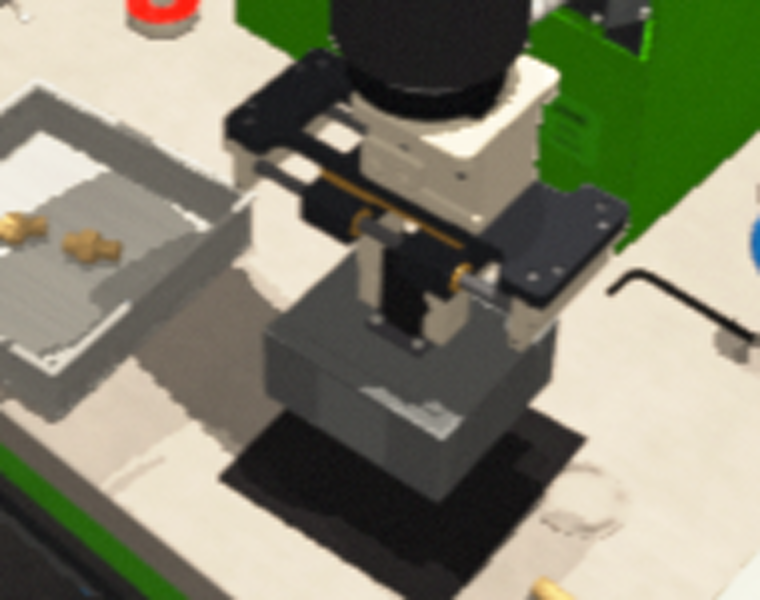

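```bash
python3 -m pendant '[[0,0,0.012,0,0,0.03,-1],[0,0,0.028,0,0,0.07,-1],[0,0,0.042,0,0,0.07,-1],[0,0,0.05,0,0,0.07,-1],[0,0,0.053,0,0,0.07,-1],[0,0,0.055,0,0,0.07,-1],[0,0,0.055,0,0,0.07,-1],[0,0,0.055,0,0,0.07,-1]]'; python3 wt.py
```

```text
clock: 19.0
tool_pos: [0.4835, -0.2497, 0.0655]
orientation: [-180.0, 0.1, -179.6]
force: [0.1, -0.5, -3.9]
opening: 0.0218
F mean [ 0.127  0.03  -3.45 ] sd [0.324 0.555 0.45 ] M [ 0.041 -0.14  -0.009] clock 19.5 J [-6.68, 17.62, -27.58, -0.01, -44.77, -82.88] p [ 0.4832 -0.2497  0.0652] [ 1.8000e+02  3.0000e-02 -1.7957e+02] op 0.022
```

```bash
python3 -m pendant '[[0,0,0.001,0,0,0,-1],[0,0,0.0015,0,0,0,-1],[0,0,0.002,0,0,0,-1],[0,0,0.0025,0,0,0,-1],[0,0,0.0025,0,0,0,-1],[0,0,0.0025,0,0,0,-1]]'; python3 wt.py
```

```text
clock: 20.25
tool_pos: [0.4834, -0.2497, 0.063]
orientation: [-180.0, 0.1, -179.6]
force: [-1.3, 0.9, 4.0]
opening: 0.0219
F mean [-1.028  1.588  5.558] sd [0.418 0.481 0.812] M [ 0.628  0.765 -0.039] clock 20.75 J [-6.68, 17.79, -27.7, 0.0, -44.45, -82.88] p [ 0.4834 -0.2497  0.063 ] [-1.7999e+02  6.0000e-02 -1.7956e+02] op 0.0216
```

```bash
python3 -m pendant '[[0,0,-0.0008,0,0,0,-1],[0,0,-0.0008,0,0,0,-1],[0,0,-0.0008,0,0,0,-0.4],[0,0,-0.0008,0,0,0,-0.2],[0,0,-0.0008,0,0,0,0],[0,0,-0.0008,0,0,0,0.5],[0,0,-0.0008,0,0,0,0.5],[0,0,-0.0008,0,0,0,0.5],[0,0,-0.0008,0,0,0,0.5]]'; python3 wt.py
```

```text
clock: 21.88
tool_pos: [0.4832, -0.2497, 0.0634]
orientation: [180.0, 0.0, -179.6]
force: [0.9, -0.3, 0.5]
opening: 0.0655
F mean [ 0.183 -0.033  0.066] sd [0.383 0.477 0.606] M [ 0.034 -0.149 -0.004] clock 22.375 J [-6.68, 17.75, -27.68, -0.01, -44.54, -82.88] p [ 0.4832 -0.2497  0.0634] [ 1.8000e+02  3.0000e-02 -1.7957e+02] op 0.0658
```

Now straight up, then back toward the robot to clear the view.

```bash
python3 -m pendant '[[0,0,-0.01,0,0,0,0.5],[0,0,-0.03,0,0,0,0.5],[0,0,-0.06,0,0,0,0.5],[0,0,-0.1,0,0,0,0.5],[0.02,0,-0.14,0,0,0,0.5],[0.04,-0.03,-0.16,0,0,0,0.5],[0.06,-0.08,-0.17,0,0,0,0.5],[0.06,-0.13,-0.17,0,0,0,0.5],[0.06,-0.17,-0.17,0,0,0,0.5],[0.06,-0.2,-0.17,0,0,0,0.5],[0.06,-0.2,-0.17,0,0,0,0.5]]'; python3 - <<'E'
from h import *
for n in("scene","top"):
    s=snapshot(n); cv2.imwrite(f"pics/{n}8.png",s["image"])
E
```

```text
clock: 23.75
tool_pos: [0.4241, -0.4517, 0.2333]
orientation: [180.0, -0.0, -179.7]
force: [-0.1, 0.7, -0.7]
opening: 0.0656
```

View pics/scene8.png

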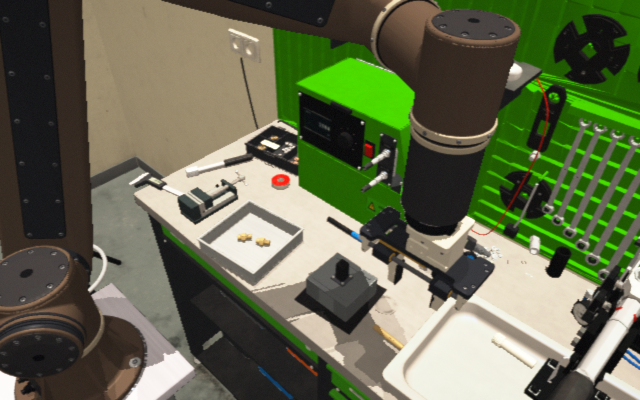

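View pics/top8.png

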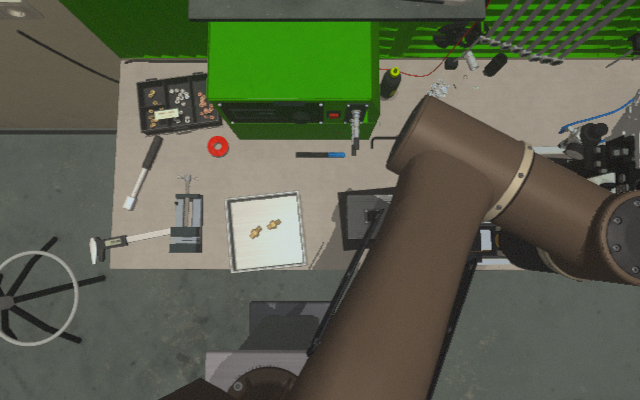

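```bash
python3 - <<'E'
from h import *
a=cv2.imread("pics/scene8.png"); cv2.imwrite("pics/s9.png",np.clip(crop(a,285,235,120,100,6).astype(int)*2,0,255).astype(np.uint8))
cs=cam(snapshot("scene"))
# predicted lid corners for tote at (.483,-.250), yaw .4 deg
P=np.array([[.483+sx*.053,-.25+sy*.058,.056] for sx,sy in((1,1),(1,-1),(-1,-1),(-1,1))]); print(((proj(cs,P)-[285,235]+.5)*6).round(0).tolist(), ((proj(cs,[[.483,-.25,.104]])-[285,235]+.5)*6).round())
E
```

```text
[[313.0, 104.0], [553.0, 264.0], [362.0, 438.0], [119.0, 259.0]] [[341. 172.]]
```

View pics/s9.png

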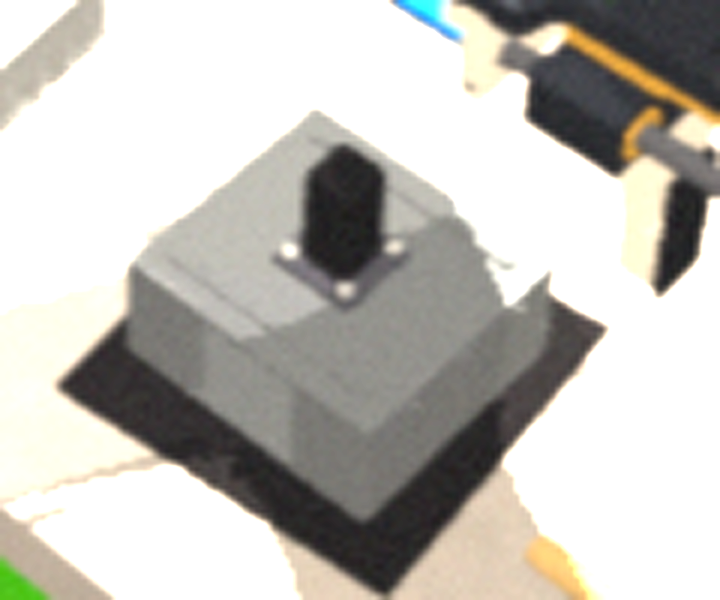

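The tote stands upright. Its lid corners, at about (315,112), (550,268), (365,432) and (130,263) in the crop, match the prediction for the mat's centre. I'm handing in.

```bash
python3 - <<'E'
from h import *
o=ctrl.get_obs(); print(o["clock"],np.round(o["qvel"],2).tolist())
print(ctrl.close_job())
E
```

```text
23.9 [0.66, -0.49, -0.25, 0.05, 0.14, 0.07]
the job is handed in; nothing more can be done
None
```

The job is done and handed in at 23.9 s of the 72 s allowed. The tote is empty and standing on its mat, and both fittings are in the tray.

- **Fittings:** I gripped the tote by its post and lifted it. The added weight was 5.36 N, which means two fittings inside.
- **Tipping:** I first tipped it 52° over the tray, 50° askew. The weight did not change (5.31 N), so both had caught on the lower shoulder. I then swivelled the tilted tote to 50° askew the other way and both slid out. The scene camera showed two fittings in the tray.
- **Heft:** Held level and still for about 1 s, with its underside about 165 mm above the bench, it weighed 3.40 N against 3.43 N when empty. No further tip was needed.
- **Placing:** I set it down at about (0.483, -0.250); the mat's centre measured (0.483, -0.250). It touched the mat slightly earlier than I expected and pressed with about 9 N. I backed off 0.8 mm before opening the fingers and withdrawing.

**Last checks:**
- The scene picture showed the tote upright, its lid corners within about 2 pixels of where they should be.
- Both cameras showed the two fittings in the tray.
- The tape roll and the blue end of the marker looked unmoved. The arm or shadow partly hid the hex key and drift punch in the last pictures, so I did not measure those two again; the hand never went down near them.
- No check failed or disagreed, but each force reading carries about 0.4 N of noise, so the weights are averages.

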